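Lift the copper bail off its peg and open the mold drawer

TASK

The drawer under the cedar painting stand is held shut by a copper bail (a U-shaped loop) that hangs over the steel peg at the middle of the drawer front. Lift the bail up off the peg and swing it right over until it lies back on the stand, and only then pull the drawer out by one of its brass pulls, at least ten centimetres, so that the plaster mold halves can be seen. Leave the black owl, the candleholder and the copper spoon where they are, and the mold halves in the drawer.

Things in the scene. Friction and masses are not known exactly. Their poses are not given: they have to be found in the camera images.
- stand: fixed cedar painting stand, a low case 240 mm deep (x), 460 wide (y), 140 high, on the table. Origin under the middle of its front edge, at table height, z up; its front, with the drawer, faces its -x (towards the robot). Flat cedar top at z = 140, front edge at x = 0; drawer front at x = -12. Offsets in the other entries are mm in this frame at the start: drawer shut, bail on its peg
- bail (a joint): hinge of the copper bail, rad: 0 = level, over the peg (start); grows as the bar rises and swings over to the stand's +x; 1.57 = straight up, 2.9 = stop, lying back. Hinge line along the stand's y at x = 34, z = 150. About 120 g, turns freely: let go before straight up it falls back over the peg, beyond it falls open by itself
- bail_bar (a point): middle of the bail's front bar, round, 8 mm thick, 120 long along y, at x = -46, y = 0, z = 150: 30 mm free behind it to the drawer front, 80 mm from the hinge line. 8 mm arms at y = -60 and 60 run from its ends to the hinge. Free space under it but for the peg's block (16 mm wide in y, from the drawer front to 42 mm out, up to z = 144). Can be pushed up from below or pinched from above
- peg_top (a point): top of the upright steel peg, 10 mm thick, on its dark block on the drawer front, at x = -26, y = 0, z = 172; moves with the drawer. It stands inside the bail, 20 mm behind the bar's centre line. The bar must rise above its top to come off; while the bail is down the peg meets the bar after about 11 mm and blocks the drawer
- drawer (a joint): opening of the drawer, m: 0 = shut (start), grows as it slides out along the stand's -x, stop at 0.13. Sliding resistance a few newtons; it stays where it is left
- pull_left (a point): middle of the brass bar pull at the stand's +y side: round bar 10 mm thick, 90 long along y, at x = -57, y = 150, z = 106: 40 mm free behind it to the drawer front, 34 mm below the cedar top's upper face. A 10 mm round leg at each end joins it to the drawer front. Can be hooked or pinched from above. Moves with the drawer
- pull_right (a point): middle of the other, equal brass pull: at the start x = -57, y = -150, z = 106
- mold_left: white plaster mold half, a block 80 x 120 x 34 mm with a hollow in its top, loose, lying on the drawer floor (26 mm above the table), near the front; hidden under the cedar top at first. Origin at the centre of its underside
- mold_right: the other mold half, equal, beside it
- owl: black pottery owl, 66 mm thick, 104 mm tall, loose, standing on the cedar top. Origin at the centre of its underside, z up
- candleholder: blue-glazed clay candleholder, foot 72 mm across, 66 mm tall, loose, standing on the cedar top. Origin at the centre of its underside, z up
- spoon: small copper burnishing spoon, 130 mm long, loose, lying on the table beside the stand at its +y side, roughly along the stand's x. Origin on its underside near the middle

How it is judged:
On the way, in this order (a step that is already met when the one before it is completed fails the run):
1. the bail is off its peg and swung over backwards while the drawer is still shut (value of joint bail above 2.3 rad and value of joint drawer below 0.03 m), for 0.2 s.
2. the drawer is pulled out at least 85 mm (value of joint drawer above 0.085 m), for 0.2 s.
At the end, for the whole second after the job is handed in: The bail lies swung back (hinge beyond 2.3 rad), the drawer stands at rest at least 85 mm open, both mold halves lie flat in the drawer, and owl, candleholder and spoon are within 20 mm of where they started, the owl and candleholder upright within 20 degrees (value of joint bail above 2.3 rad and value of joint drawer above 0.085 m and velocity of joint drawer between -0.01 and 0.01 m/s and z of mold_left in the frame of stand between 0.015 and 0.04 m and x of each of mold_left, mold_right in the frame of peg_top above 0.02 m and angle between each of mold_left, mold_right's own z axis and vertical below 0.2 rad and z of mold_right in the frame of stand between 0.015 and 0.04 m and not (distance of owl from where it was at the start of the episode above 0.02 m) and not (angle between owl's own z axis and vertical above 0.35 rad) and not (distance of candleholder from where it was at the start of the episode above 0.02 m) and not (angle between candleholder's own z axis and vertical above 0.35 rad) and not (distance of spoon from where it was at the start of the episode above 0.02 m)); the robot touches nothing.
It fails at once if the owl is pushed more than 20 mm or tipped over (distance of owl from where it was at the start of the episode above 0.02 m or angle between owl's own z axis and vertical above 0.35 rad).
It fails at once if the candleholder is pushed more than 20 mm or tipped over (distance of candleholder from where it was at the start of the episode above 0.02 m or angle between candleholder's own z axis and vertical above 0.35 rad).
It fails at once if the spoon is pushed more than 20 mm (distance of spoon from where it was at the start of the episode above 0.02 m).
It also fails if it takes over 43 s, if anything falls off the work surface, if the arm or the gripper's body presses on something with over 40 N, if the wrist force passes 120 N, or if a joint passes its speed limit or range.

ROBOT

A 6-joint arm with a two-finger parallel gripper is mounted at the origin on the work surface. World frame = base frame: x ahead of the robot, y to its left, z up, the work surface at z = 0. Lengths are in m, angles in rad, forces in N, time in s.
With the tool pointing down it reaches from about 0.35 to 0.775 m from the base axis. Payload 5.5 kg.
Tool frame: the origin (TCP) lies midway between the tips of the shut fingers; the grasp point (between the pads) lies behind it (env.grip_point_offset is the z of the grasp point in the tool frame, in m); z points along the fingers, y is the direction in which the jaws open and shut (so a half turn about z gives the same grasp; the last joint's range is limited). The gripper opens to 85 mm and grips with 20 to 120 N. Pads are 22 mm wide; open, the fingers measure 114 mm over their backs; the gripper's body (76 mm by 85 mm) begins 54 mm behind the grasp point. The pads swing forward as they close: fully open they stand 13 mm farther back than shut.
Start: joints at [-1.336, 0.313, 0.046, 1.304, 0, 1.431], TCP at [0.21, -0.535, 0.231] pointing down, gripper open.
Joint ranges: [-2.76, 2.76], [-0.86, 1.69], [-1.03, 1.26], [-2.2, 2.34], [-1.47, 1.5], [-3.14, 3.14]. Speed limits (rad/s): [2.57, 2.57, 3.14, 3.14, 3.14, 3.14].

INTERFACE

Orientations are given as a unit quaternion [w, x, y, z].
In Python, from workcell import env, viewer gives the robot as it stands. The module is installed in compiled form; this text tells all that it offers.
- The arm moves only by the shell command python3 -m inch 'ROWS' [OPENING] [FORCE]. ROWS is JSON, a list of rows, each a list of 2 entries, a list of its own where there are three numbers: the shift along the tool's x, y, z in m, then the turn about the tool's z in degrees. In form: [[[tx, ty, tz], spin], ...]. A call has 1 to 5 rows; each row is the pose to reach, as a shift and turn from the pose measured when the call began, along the tool's axes at that moment; what a row does not reach only later rows make up. A row lasts 1/12 s, in which the tool goes at most 41.7 mm and 7.16 degrees, less where a joint would pass 70% of its speed; a pose out of reach is approached as far as the arm can. A call with a gripper value outside its range is refused whole. OPENING is the closure, from 0 (fully open) to 1 (shut), set as the call begins (- or left out, the last holds). The fingers move at their own pace and stop on an object; FORCE is the grip in N (left out, the last holds). Time passes only in rows, so rows that repeat a pose let the fingers close. It gives the time, the measured TCP pose, the force and the opening at its end, in the units of the state.
- env.get_state(): the state, without advancing time (a new reading comes with each control period).
- viewer.read_camera(name): name is "side" or "top"; returns a dict with "image" (480x640x3 uint8, red, green, blue), "depth" (480x640 float32, m along the optical axis (not along the pixel's ray), 0 where there is no reading), "vertical_fov" (degrees; the focal length in pixels is half the picture's height over the tangent of half this angle, whatever the lens; pixels are square), "cx", "cy" (the principal point, pixels), "R" (3x3) and "t" (3): a world point X has camera coordinates R X + t. Camera axes: x right, y down, z forward; pixel columns grow to the right and rows downward; lengths in m; the calibration is good to about 2 mm. A picture is of the moment at which its call begins.
- env.hand_in(): hands the job in, once; it reports no verdict.
The state is a dict: "clock": time; "joint_pos": joint angles; "qvel": joint speeds; "tau": joint torques, N m; "tcp_pos": TCP position; "orientation": TCP orientation; "wrist_force": force on the tool from outside, world axes, zero at the start; "ft_torque": the same for the moment, N m; "finger_gap": finger opening in m.
Only numpy, scipy, OpenCV 4.12 (cv2) and the standard library are available. Lean on these libraries where they do the work, as an engineer would, in place of code of your own. Each camera call takes 0.05 s, during which the arm holds its last target. There are 200 camera calls.

## Working session

There is one attempt and no reset: what is moved stays moved. The work goes in short steps, Python scripts to look and compute and a shell command to move; the robot and the scene stay as the last step left them, time stands still between calls to the robot, and variables do not carry over. Pictures are saved under pics/ and viewed, on a budget of 10 in all, crops included, one or two more only if the job needs it, and the job is handed in when it is done.

```bash
mkdir -p pics; cat > h.py <<'E'
import numpy as np, cv2
from workcell import env, viewer
def cam(n):
    c=viewer.read_camera(n); c['f']=240/np.tan(np.radians(c['vertical_fov'])/2); return c
def cloud(c):
    d=c['depth'];v,u=np.mgrid[:480,:640]
    P=np.stack([(u-c['cx'])/c['f']*d,(v-c['cy'])/c['f']*d,d],-1)
    return (P-c['t'])@c['R']
def save(c,n): cv2.imwrite('pics/'+n,c['image'][...,::-1])
E
python3 - <<'E'
from h import *
for n in('top','side'):
    c=cam(n);save(c,n+'0.png');np.savez(n+'0.npz',**c,P=cloud(c));print(n,c['f'],(-c['R'].T@c['t']).round(3),c['R'].round(2).tolist())
s=env.get_state();print({k:np.round(v,3).tolist() for k,v in s.items()},env.grip_point_offset)
E
```

```text
top 508.93241730594116 [0.602 0.134 1.123] [[0.01, -1.0, 0.02], [-1.0, -0.01, -0.06], [0.06, -0.02, -1.0]]
side 547.7143195743502 [ 0.358 -0.471  0.784] [[0.89, -0.46, -0.0], [-0.32, -0.62, -0.71], [0.32, 0.63, -0.7]]
{'clock': 0.1, 'joint_pos': [-1.336, 0.314, 0.045, 1.304, 0.0, 1.431], 'qvel': [-0.001, -0.002, 0.002, -0.001, 0.002, -0.001], 'tau': [0.002, -48.173, 29.924, 0.013, -0.0, -0.0], 'tcp_pos': [0.21, -0.535, 0.23], 'orientation': [-0.001, 0.982, 0.186, -0.0], 'wrist_force': [0.192, 0.803, 0.468], 'ft_torque': [0.003, 0.001, 0.014], 'finger_gap': 0.085} -0.0187
```

View pics/top0.png

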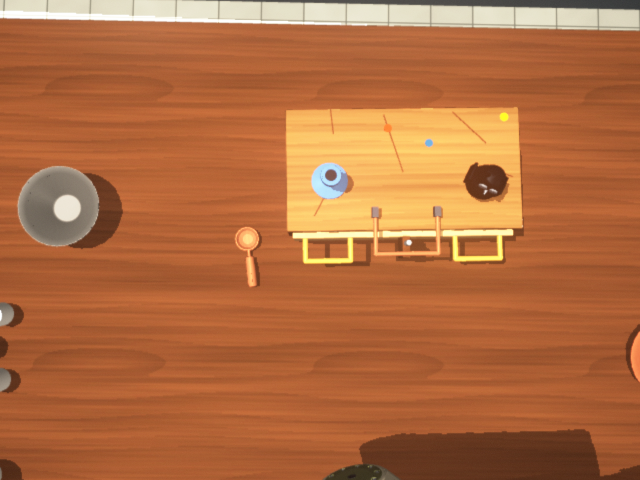

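View pics/side0.png

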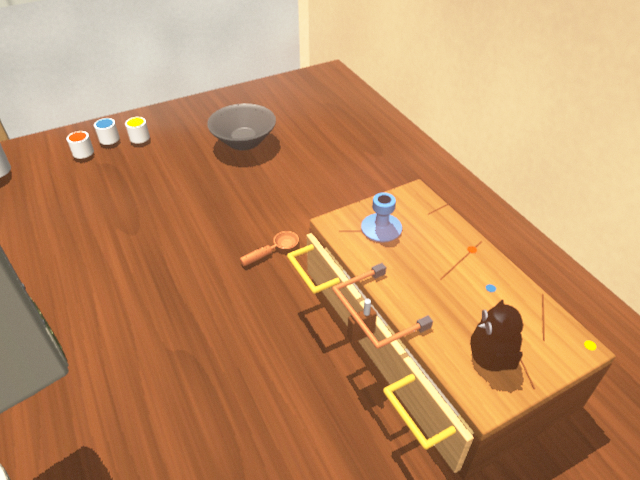

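The top view shows the bail bar from (376,254) to (439,254), the peg at (408,243), the left pull around (328,261), the right pull around (478,259), the candleholder at (330,181) and the owl at (487,181). Next I fit the stand frame.

```bash
python3 - <<'E'
from h import *
c=dict(np.load('top0.npz'));P=c['P'];R,t,f=c['R'],c['t'],float(c['f'])
def ray(u,v,z):
    o=-R.T@t;d=R.T@np.array([(u-c['cx'])/f,(v-c['cy'])/f,1]);return o+d*(z-o[2])/d[2]
for n,(u0,u1,v0,v1,lo,hi) in dict(bar=(380,435,246,262,.135,.17),pl=(308,348,255,268,.09,.12),pr=(459,498,252,265,.09,.12)).items():
    Q=P[v0:v1,u0:u1].reshape(-1,3);Q=Q[(Q[:,2]>lo)&(Q[:,2]<hi)]
    k=np.polyfit(Q[:,1],Q[:,0],1);print(n,len(Q),np.median(Q,0).round(4),'yaw',-np.degrees(np.arctan(k[0])).round(2))
for n,a in dict(barL=(376,254,.150),barR=(439,254,.150),pegtop=(408.5,242.5,.172),plL=(304,261.5,.106),plR=(352,261.5,.106),prL=(455,259,.106),prR=(502,258.5,.106),cFL=(288,232,.14),cBL=(286.5,110.5,.14),cBR=(517.5,108,.14),cFR=(522,229,.14)).items(): print(n,ray(*a).round(4))
Q=P[140:220,300:515].reshape(-1,3);T=Q[(abs(Q[:,2]-.14)<.01)];print('topz',np.median(T[:,2]))
for n,(a,b,c_,d) in dict(candle=(308,352,155,205),owl=(460,512,158,205)).items():
    Q=P[c_:d,a:b].reshape(-1,3);Q=Q[Q[:,2]>.155];print(n,Q.min(0).round(3),Q.max(0).round(3))
E
```

```text
bar 304 [ 0.6308 -0.0495  0.1543] yaw 1.94
pl 199 [0.6155 0.0999 0.1119] yaw 0.75
pr 196 [ 0.6236 -0.2013  0.1121] yaw 2.55
barL [0.6277 0.0075 0.15  ]
barR [ 0.6293 -0.1136  0.15  ]
pegtop [ 0.6495 -0.0506  0.172 ]
plL [0.6119 0.1456 0.106 ]
plR [0.6132 0.0497 0.106 ]
prL [ 0.6209 -0.1571  0.106 ]
prR [ 0.6232 -0.252   0.106 ]
cFL [0.6682 0.177  0.14  ]
cBL [0.9068 0.1838 0.14  ]
cBR [ 0.9202 -0.2722  0.14  ]
cFR [ 0.6805 -0.2787  0.14  ]
topz 0.14201703635412444
candle [0.602 0.073 0.155] [0.787 0.134 1.123]
owl [ 0.602 -0.231  0.158] [0.8   0.134 1.123]
```

```bash
cat >> h.py <<'E'
from scipy.spatial.transform import Rotation as Ro
O=np.array([.675,-.0506,0]);YAW=np.radians(1.8)
S=Ro.from_euler('z',YAW).as_matrix()
def W(x,y,z): return O+S@np.array([x,y,z])
def go(*p):
    "stand-frame target -> tool shift, spin so tool y lies along stand +x"
    s=env.get_state();q=s['orientation'];R=Ro.from_quat([q[1],q[2],q[3],q[0]]).as_matrix()
    a=np.arctan2(R[1,1],R[0,1])
    print('t',round(float(s['clock']),2),'F',np.round(s['wrist_force'],1),'gap',round(float(s['finger_gap']),4),'stand pos',(S.T@(s['tcp_pos']-O)).round(4),'tilt',R[2,2].round(4))
    for x in p: print(x,'shift',(R.T@(W(*x)-s['tcp_pos'])).round(4),'spin',np.degrees(a-YAW).round(2))
E
python3 -m inch '[[[0.19,-0.09,0],-35],[[0.19,-0.09,0],-35],[[0.19,-0.09,0],-35],[[0.19,-0.09,0],-35],[[0.19,-0.09,0],-35]]' 0.55 25
python3 -c "
from h import *
go((-.046,-.028,.23))"
```

```text
clock: 0.52
tcp_pos: [0.3534, -0.3812, 0.2303]
orientation: [-0.001, 0.88, 0.475, 0.0]
wrist_force: [1.0, -0.3, -0.5]
finger_gap: 0.0385
t 0.52 F [ 1.  -0.3 -0.5] gap 0.0385 stand pos [-0.3318 -0.3204  0.2303] tilt -1.0
(-0.046, -0.028, 0.23) shift [0.4035 0.0662 0.0007] spin -35.03
```

```bash

python3 -m inch '[[[0.2,0.033,0],-35],[[0.2,0.033,0],-35],[[0.2,0.033,0],-35],[[0.2,0.033,0],-35],[[0.2,0.033,0],-35]]' 0.67
python3 -c "
from h import *
go((-.046,-.028,.23))"
```

```text
clock: 0.93
tcp_pos: [0.4917, -0.2297, 0.2303]
orientation: [-0.001, 0.694, 0.72, 0.001]
wrist_force: [0.6, -0.2, -0.5]
finger_gap: 0.028
t 0.93 F [ 0.6 -0.2 -0.5] gap 0.028 stand pos [-0.1889 -0.1733  0.2303] tilt -1.0
(-0.046, -0.028, 0.23) shift [0.1444 0.1438 0.0005] spin 0.36
```

```bash

python3 -m inch '[[[0.144,0.144,0],0.4],[[0.144,0.144,0],0.4],[[0.144,0.144,0],0.4],[[0.144,0.144,0],0.4],[[0.144,0.144,0],0.4]]'
python3 -m inch '[[[0,0,0],0],[[0,0,0],0]]'
python3 - <<'E'
from h import *
go((-.046,-.028,.18))
c=cam('side');cv2.imwrite('pics/s1.png',cv2.resize(c['image'][160:460,220:620],(800,600))[...,::-1])
E
```

```text
clock: 1.35
tcp_pos: [0.6311, -0.0783, 0.23]
orientation: [-0.002, 0.696, 0.718, 0.0]
wrist_force: [0.6, -0.5, 0.6]
finger_gap: 0.028
clock: 1.52
tcp_pos: [0.6317, -0.076, 0.2285]
orientation: [-0.003, 0.694, 0.719, -0.0]
wrist_force: [0.0, -0.2, -0.2]
finger_gap: 0.028
t 1.52 F [ 0.  -0.2 -0.2] gap 0.028 stand pos [-0.044  -0.024   0.2285] tilt -1.0
(-0.046, -0.028, 0.18) shift [-0.0042 -0.0018  0.0485] spin 0.23
```

View pics/s1.png

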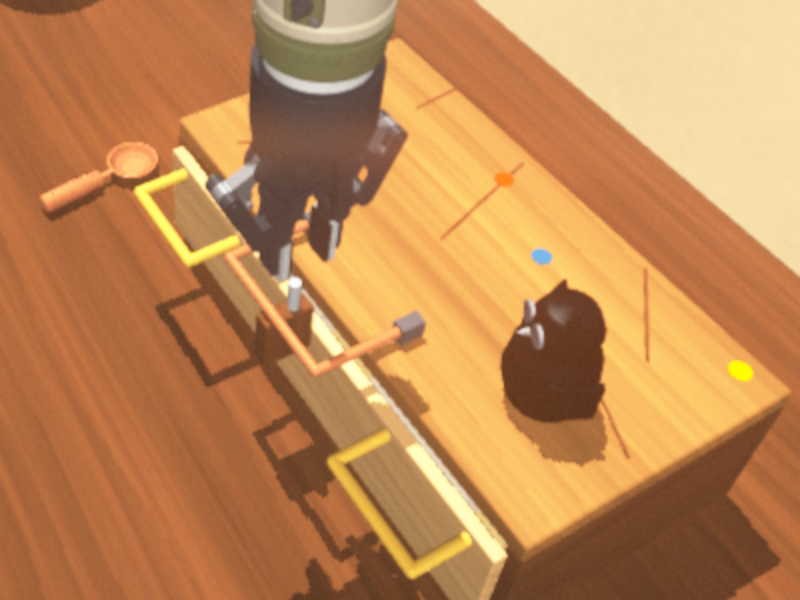

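The crop shows the jaws aligned fore-and-aft above the bail bar (corner at (318,370)), on the robot's-right half and clear of the peg (295,290). I descend next.

```bash

python3 -m inch '[[[-0.005,-0.002,0.02],0.2],[[-0.005,-0.002,0.04],0.2],[[-0.005,-0.002,0.06],0.2],[[-0.005,-0.002,0.075],0.2],[[-0.005,-0.002,0.09],0.2]]'
python3 -m inch '[[[0,0,0],0],[[0,0,0],0]]'
python3 -c "
from h import *
go((-.046,-.028,.136))
c=cam('side');cv2.imwrite('pics/s2.png',cv2.resize(c['image'][220:400,280:520],(800,600))[...,::-1])"
```

```text
clock: 1.98
tcp_pos: [0.6271, -0.084, 0.1379]
orientation: [-0.003, 0.697, 0.717, -0.001]
wrist_force: [0.8, -0.5, 0.3]
finger_gap: 0.028
clock: 2.15
tcp_pos: [0.6251, -0.0855, 0.1373]
orientation: [-0.004, 0.698, 0.716, -0.002]
wrist_force: [-0.6, -0.9, 0.1]
finger_gap: 0.0279
t 2.15 F [-0.6 -0.9  0.1] gap 0.0279 stand pos [-0.051  -0.0333  0.1373] tilt -1.0
(-0.046, -0.028, 0.136) shift [0.0053 0.005  0.0013] spin -0.39
```

View pics/s2.png

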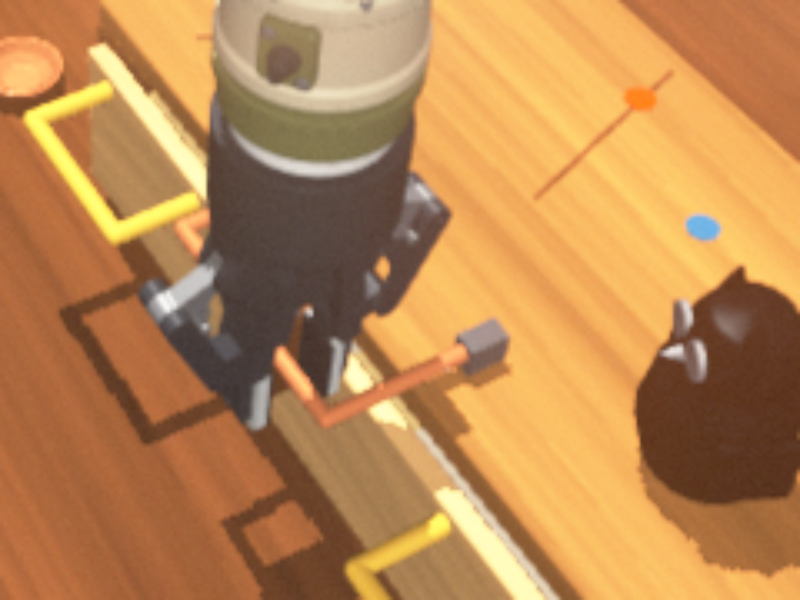

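The fingers straddle the bar. I correct by 5 mm and close.

```bash

python3 -m inch '[[[0.003,0.004,0],-0.3],[[0.003,0.004,0],-0.3],[[0.003,0.004,0],-0.3]]'
python3 -c "
from h import *
go((-.046,-.028,.136))"
python3 -m inch '[[[0,0,0],0],[[0,0,0],0],[[0,0,0],0],[[0,0,0],0]]' 1 25
python3 -c "
from h import *
go((-.046,-.028,.136))"
```

```text
clock: 2.45
tcp_pos: [0.631, -0.0825, 0.1397]
orientation: [-0.002, 0.696, 0.718, -0.0]
wrist_force: [0.1, 0.1, -0.1]
finger_gap: 0.0282
t 2.45 F [ 0.1  0.1 -0.1] gap 0.0282 stand pos [-0.045  -0.0305  0.1397] tilt -1.0
(-0.046, -0.028, 0.136) shift [ 0.0025 -0.001   0.0037] spin -0.06
clock: 2.78
tcp_pos: [0.6293, -0.0826, 0.1404]
orientation: [-0.003, 0.696, 0.718, -0.002]
wrist_force: [-5.6, -0.1, 5.3]
finger_gap: 0.0066
t 2.78 F [-5.6 -0.1  5.3] gap 0.0066 stand pos [-0.0467 -0.0305  0.1404] tilt -1.0
(-0.046, -0.028, 0.136) shift [0.0025 0.0007 0.0044] spin -0.06
```

Holding the bar (gap about 7 mm). I swing it along the 80 mm arc.

```bash

python3 -m inch '[[[0,0.0016,-0.0159],0],[[0,0.0063,-0.0312],0],[[0,0.014,-0.0452],0],[[0,0.0243,-0.0574],0],[[0,0.0243,-0.0574],0]]'
python3 -c "
from h import *
go((-.0103,-.0305,.196),(-.0217,-.0305,.196))"
```

```text
clock: 3.2
tcp_pos: [0.6542, -0.0819, 0.2006]
orientation: [-0.002, 0.696, 0.718, -0.002]
wrist_force: [-7.2, 0.1, 6.4]
finger_gap: 0.0066
t 3.2 F [-7.2  0.1  6.4] gap 0.0066 stand pos [-0.0217 -0.0306  0.2006] tilt -1.0
(-0.0103, -0.0305, 0.196) shift [0.0001 0.0115 0.0046] spin -0.05
(-0.0217, -0.0305, 0.196) shift [0.0001 0.0001 0.0046] spin -0.05
```

```bash

python3 -m inch '[[[0,0.0125,-0.0099],0],[[0,0.0267,-0.0172],0],[[0,0.0421,-0.0214],0],[[0,0.058,-0.0226],0],[[0,0.0739,-0.0205],0]]'
python3 -m inch '[[[0,0.008,0.002],0],[[0,0.015,0.004],0],[[0,0.015,0.005],0]]'
python3 - <<'E'
from h import *
go((.07,-.0305,.21))
c=cam('side');cv2.imwrite('pics/s3.png',cv2.resize(c['image'][100:400,220:620],(800,600))[...,::-1])
E
```

```text
clock: 3.62
tcp_pos: [0.7288, -0.0796, 0.2227]
orientation: [-0.001, 0.696, 0.718, -0.001]
wrist_force: [-3.5, -1.4, -0.8]
finger_gap: 0.0065
clock: 3.87
tcp_pos: [0.7451, -0.0791, 0.217]
orientation: [-0.001, 0.696, 0.718, -0.001]
wrist_force: [0.8, -0.0, 2.2]
finger_gap: 0.0064
t 3.87 F [ 0.8 -0.   2.2] gap 0.0064 stand pos [ 0.0691 -0.0307  0.217 ] tilt -1.0
(0.07, -0.0305, 0.21) shift [0.0002 0.0009 0.007 ] spin -0.02
```

View pics/s3.png

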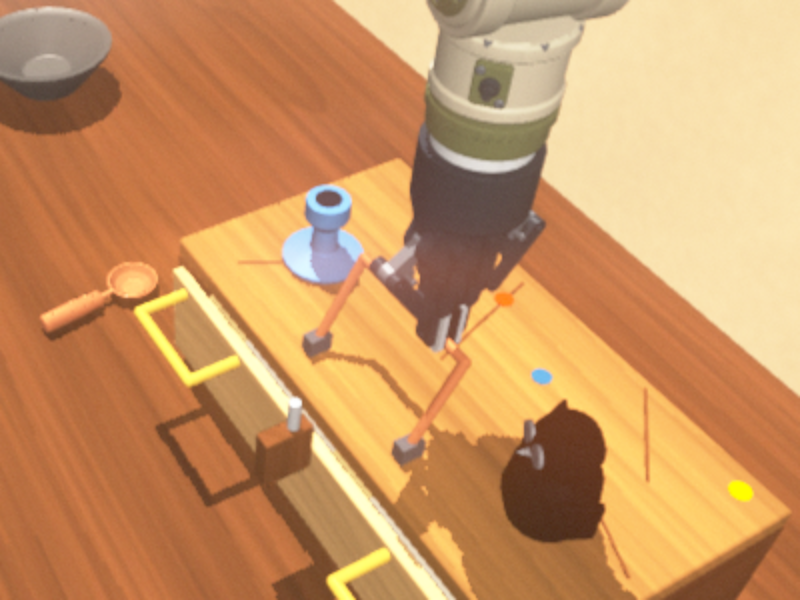

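The bail is off its peg and past vertical, held by the bar at (455,345). The drawer is shut. I release and rise.

```bash

python3 -m inch '[[[0,0,0],0],[[0,0,0],0],[[0,-0.006,-0.02],0],[[0,-0.006,-0.05],0],[[0,-0.006,-0.07],0]]' 0.67
python3 -m inch '[[[0,0,0],0],[[0,0,0],0],[[0,0,0],0],[[0,0,0],0],[[0,0,0],0]]'
python3 - <<'E'
from h import *
go((-.057,-.150,.25))
c=cam('side');cv2.imwrite('pics/s4.png',cv2.resize(c['image'][100:400,220:620],(800,600))[...,::-1])
E
```

```text
clock: 4.33
tcp_pos: [0.7377, -0.0791, 0.2895]
orientation: [-0.001, 0.696, 0.718, -0.001]
wrist_force: [0.6, 0.5, 1.1]
finger_gap: 0.0284
clock: 4.75
tcp_pos: [0.7371, -0.079, 0.2879]
orientation: [-0.002, 0.696, 0.718, -0.002]
wrist_force: [-0.1, 0.0, -0.7]
finger_gap: 0.0282
t 4.75 F [-0.1  0.  -0.7] gap 0.0282 stand pos [ 0.0611 -0.0303  0.2879] tilt -1.0
(-0.057, -0.15, 0.25) shift [-0.1198 -0.1179  0.0385] spin -0.03
```

View pics/s4.png

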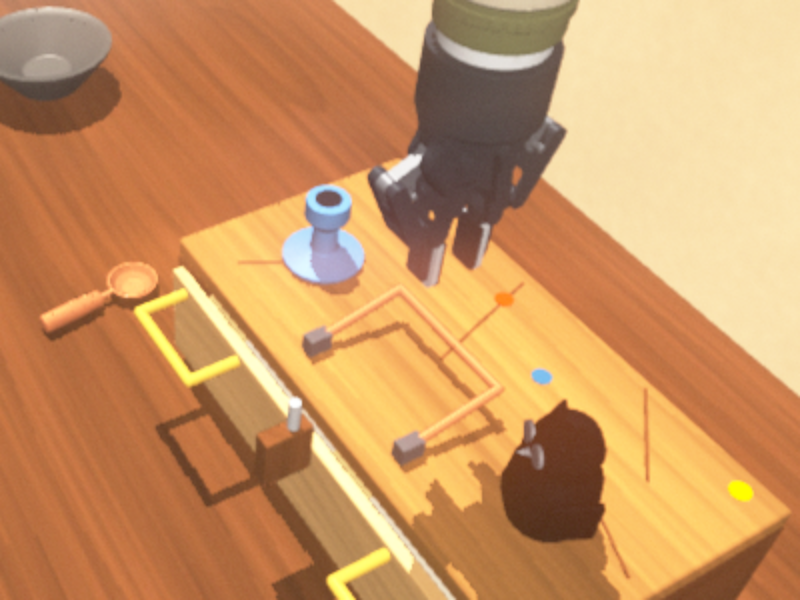

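The bail lies back with its bar from (400,290) to (500,388), clear of the owl and candleholder. The drawer is still shut. Now the right pull.

```bash

python3 -m inch '[[[0,-0.04,0],0],[[-0.03,-0.08,0],0],[[-0.06,-0.118,0],0],[[-0.09,-0.118,0.02],0],[[-0.12,-0.118,0.038],0]]' 0.6
python3 -m inch '[[[0,0,0],0],[[0,0,0],0],[[0,0,0],0]]'
python3 -c "
from h import *
go((-.0575,-.150,.16))"
```

```text
clock: 5.22
tcp_pos: [0.6209, -0.2029, 0.2531]
orientation: [-0.0, 0.696, 0.718, -0.001]
wrist_force: [1.8, 0.2, 0.9]
finger_gap: 0.034
clock: 5.47
tcp_pos: [0.6206, -0.2027, 0.2529]
orientation: [-0.001, 0.696, 0.718, -0.001]
wrist_force: [-0.3, -0.1, -0.5]
finger_gap: 0.034
t 5.47 F [-0.3 -0.1 -0.5] gap 0.034 stand pos [-0.0592 -0.1503  0.2529] tilt -1.0
(-0.0575, -0.15, 0.16) shift [0.0004 0.002  0.0929] spin 0.0
```

```bash

python3 -m inch '[[[0,0.002,0.03],0],[[0,0.002,0.06],0],[[0,0.002,0.09],0],[[0,0.002,0.12],0],[[0,0.002,0.155],0]]'
python3 -m inch '[[[0,0,0],0],[[0,0,0],0]]'
python3 - <<'E'
from h import *
go((-.0575,-.150,.095))
c=cam('side');cv2.imwrite('pics/s5.png',cv2.resize(c['image'][240:480,300:620],(800,600))[...,::-1])
E
```

```text
clock: 5.88
tcp_pos: [0.6239, -0.2013, 0.0985]
orientation: [0.001, 0.695, 0.719, -0.001]
wrist_force: [0.0, 0.4, 0.2]
finger_gap: 0.0344
clock: 6.05
tcp_pos: [0.6233, -0.1989, 0.0974]
orientation: [-0.001, 0.694, 0.72, -0.001]
wrist_force: [-0.2, -0.6, -0.2]
finger_gap: 0.0338
t 6.05 F [-0.2 -0.6 -0.2] gap 0.0338 stand pos [-0.0563 -0.1467  0.0974] tilt -1.0
(-0.0575, -0.15, 0.095) shift [-0.0033 -0.0012  0.0024] spin 0.29
```

View pics/s5.png

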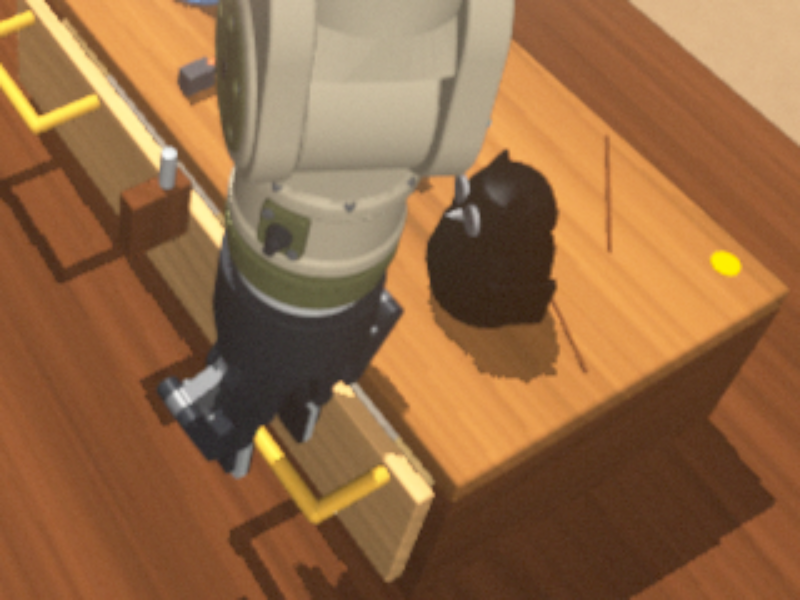

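The fingers straddle the pull bar (230–320, 460–515). I go a little lower, close, and pull.

```bash

python3 -m inch '[[[-0.002,-0.001,0.006],0],[[-0.002,-0.001,0.006],0],[[0,-0.001,0.006],0],[[0,-0.001,0.006],0],[[0,-0.001,0.006],0]]' 1 40
python3 -m inch '[[[0,-0.01,0],0],[[0,-0.02,0],0],[[0,-0.03,0],0],[[0,-0.04,0],0],[[0,-0.05,0],0]]'
python3 -c "
from h import *
go((-.1755,-.150,.092))"
```

```text
clock: 6.52
tcp_pos: [0.6218, -0.2026, 0.0963]
orientation: [0.002, 0.695, 0.719, -0.003]
wrist_force: [-9.8, -5.6, 6.0]
finger_gap: 0.0081
clock: 6.93
tcp_pos: [0.572, -0.2041, 0.0965]
orientation: [0.002, 0.695, 0.719, -0.003]
wrist_force: [2.8, -0.2, -10.5]
finger_gap: 0.008
t 6.93 F [  2.8  -0.2 -10.5] gap 0.008 stand pos [-0.1077 -0.1502  0.0965] tilt -1.0
(-0.1755, -0.15, 0.092) shift [ 0.0004 -0.0678  0.0046] spin 0.16
```

Drawer at about 50 mm, forces small.

```bash

python3 -m inch '[[[0,-0.013,0],0],[[0,-0.026,0],0],[[0,-0.039,0],0],[[0,-0.05,0],0],[[0,-0.058,0],0]]'
python3 -m inch '[[[0,-0.006,0],0],[[0,-0.006,0],0],[[0,-0.006,0],0]]'
python3 -c "
from h import *
go()"
python3 -m inch '[[[0,0,0],0],[[0,0,0],0],[[0,0,0],0],[[0,0,0],0]]' 0.6
python3 -m inch '[[[0,0,-0.03],0],[[0,0,-0.06],0],[[0,0,-0.09],0],[[0,0,-0.12],0],[[0,0,-0.15],0]]'
python3 -m inch '[[[-0.12,-0.04,0],0],[[-0.12,-0.04,0],0],[[-0.12,-0.04,0],0],[[-0.12,-0.04,0],0],[[-0.12,-0.04,0],0]]'
python3 -m inch '[[[0,0,0],0],[[0,0,0],0],[[0,0,0],0]]'
python3 - <<'E'
from h import *
c=cam('top');save(c,'top1.png');d=cam('side');save(d,'side1.png');go()
A=dict(np.load('top0.npz'));P=cloud(c)
for n,a,(u0,u1,v0,v1) in(('candle0',A['P'],(308,352,155,205)),('candle1',P,(308,352,155,205)),('owl0',A['P'],(460,512,158,205)),('owl1',P,(460,512,158,205))):
    Q=a[v0:v1,u0:u1].reshape(-1,3);Q=Q[(Q[:,2]>.155)&(Q[:,2]<.3)];print(n,Q.mean(0).round(4))
def spoon(im):
    h=cv2.cvtColor(im,cv2.COLOR_RGB2HSV)[220:295,225:270]
    m=cv2.absdiff(im,A['image']).max(2)[220:295,225:270];return m.mean(),m.max()
print('spoon diff',spoon(c['image']))
for n,(u0,u1,v0,v1) in dict(pl=(304,350,290,345),pr=(455,498,290,345),white=(320,490,238,300)).items():
    Q=P[v0:v1,u0:u1].reshape(-1,3);lo,hi=(.09,.12) if n!='white' else (.04,.075)
    Q=Q[(Q[:,2]>lo)&(Q[:,2]<hi)];print(n,len(Q),((np.median(Q,0)-O)@S).round(4) if len(Q) else '')
E
```

```text
clock: 7.35
tcp_pos: [0.5132, -0.2058, 0.0964]
orientation: [0.001, 0.695, 0.719, -0.003]
wrist_force: [2.8, -0.2, -12.6]
finger_gap: 0.0082
clock: 7.6
tcp_pos: [0.5062, -0.206, 0.0964]
orientation: [0.001, 0.695, 0.719, -0.003]
wrist_force: [-1.0, 0.0, -9.8]
finger_gap: 0.0083
t 7.6 F [-1.   0.  -9.8] gap 0.0083 stand pos [-0.1736 -0.15    0.0964] tilt -1.0
clock: 7.93
tcp_pos: [0.5078, -0.2066, 0.0978]
orientation: [0.002, 0.695, 0.719, -0.003]
wrist_force: [-0.2, -0.3, -0.1]
finger_gap: 0.034
clock: 8.35
tcp_pos: [0.5083, -0.2056, 0.2501]
orientation: [0.003, 0.695, 0.719, -0.002]
wrist_force: [0.1, -0.5, 0.6]
finger_gap: 0.0342
clock: 8.77
tcp_pos: [0.4721, -0.3293, 0.2514]
orientation: [0.004, 0.696, 0.718, -0.002]
wrist_force: [0.9, 0.2, -0.4]
finger_gap: 0.034
clock: 9.02
tcp_pos: [0.4725, -0.3282, 0.2516]
orientation: [0.004, 0.696, 0.718, -0.002]
wrist_force: [-0.0, 0.5, -0.0]
finger_gap: 0.0341
t 9.12 F [0.2 0.5 1.3] gap 0.0337 stand pos [-0.2111 -0.271   0.2515] tilt -1.0
candle0 [0.7669 0.0989 0.2038]
candle1 [0.7669 0.0991 0.203 ]
owl0 [ 0.7623 -0.1825  0.2098]
owl1 [ 0.7623 -0.1826  0.2097]
spoon diff (np.float64(14.204444444444444), np.uint8(20))
pl 627 [-0.1398  0.1635  0.1138]
pr 461 [-0.1612 -0.1299  0.1133]
white 4733 [-0.0559 -0.0353  0.0604]
```

View pics/top1.png

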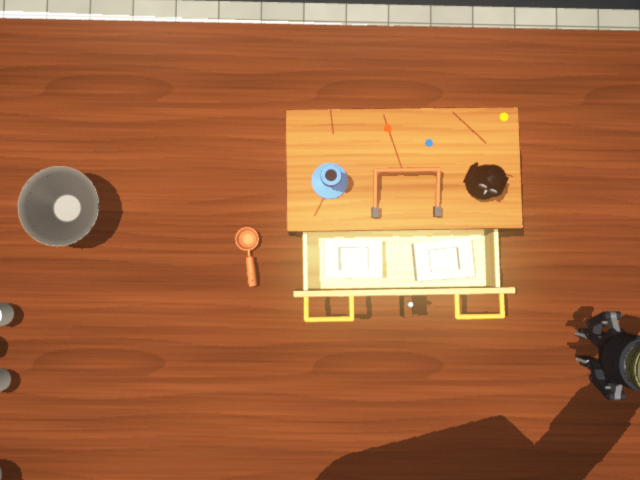

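View pics/side1.png

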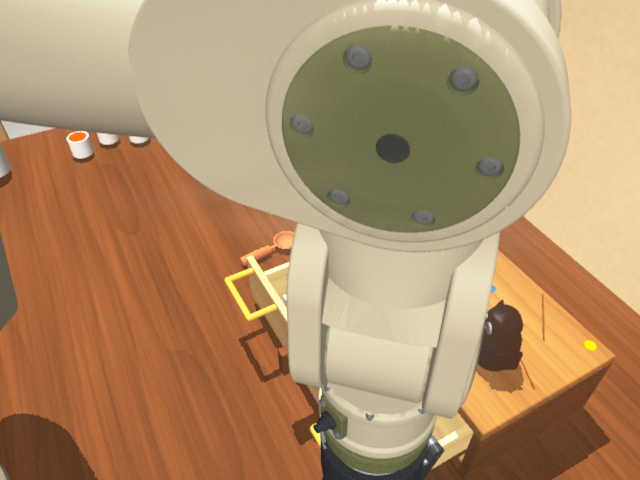

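In the top view the drawer is out about 115 mm. Its front is at row 292, and the pulls moved from row 260 to row 318. Both molds lie flat in it at (354,258) and (443,258), and the bail lies back with its bar at row 170. The owl, candleholder and spoon have not moved, and the arm is clear of everything.

```bash
python3 -c "
from h import *
print(env.hand_in())"
```

```text
the job is handed in; nothing more can be done
None
```

The drawer is open and the job is handed in at about 9 s of the 43 s allowed; no verdict is reported. I pinched the bail bar from above and swung it along its 80 mm arc, off the peg and past straight up. I then let it fall back on the stand while the drawer was still shut. Last, I pinched the right brass pull, drew the drawer out, released it and moved the arm clear.

**Last checks:**
- **Drawer:** about 116 mm open, from how far the tool travelled while gripping the pull. The top picture agrees: the pulls moved by about 58 pixel rows.
- **Bail:** lying back on the stand in the last top picture.
- **Mold halves:** both visible and flat in the drawer. Their upper faces measured about 60 mm above the table, which matches the 26 mm drawer floor plus 34 mm block.
- **Owl and candleholder:** average position unchanged to within 1 mm.
- **Spoon:** at the same pixels as before in the top picture.
- **Forces:** wrist force read 13 N at most.

**Weak checks:**
- My depth medians for the pull positions at the end were off, because the search window also caught the drawer front. I did not use them.
- The pixel-difference test on the spoon mostly showed an even change in lighting, so I judged the spoon by eye.
- The last side view was mostly blocked by the arm.

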